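# Stand up the scraper, clear the trimming board, hang the scraper up

### The arm

A 6-joint arm with a two-finger parallel gripper is mounted at the origin on a cart in front of the work surface, level with it; the furniture and walls round the work are solid. World frame = base frame: x ahead of the robot, y to its left, z up, the work surface at z = 0. Lengths are in m, angles in rad, forces in N, time in s.
With the tool pointing down it reaches from about 0.375 to 0.9 m from the base axis. Payload 3.1 kg.
Tool frame: the origin (TCP) lies at the very end of the fingers, on their centre line; the grasp point (between the pads) lies 19 mm behind it; z points along the fingers, y is the direction in which the jaws open and shut (so a half turn about z gives the same grasp; the last joint's range is limited). The gripper opens to 85 mm and grips with 20 to 120 N. Pads are 22 mm wide; open, the fingers measure 114 mm over their backs; the gripper's body (76 mm by 85 mm) begins 54 mm behind the grasp point. The pads swing forward as they close: fully open they stand 13 mm farther back than shut.
Start: joints at [-1.413, 0.527, 1.433, -0, 1.181, -0.178], TCP at [0.206, -0.59, 0.231] pointing down, gripper open.
Joint ranges: [-3.08, 3.08], [-0.75, 2.2], [0.22, 2.44], [-1.43, 4.57], [0, 2.65], [-2.85, 2.85]. Speed limits (rad/s): [2.79, 2.79, 3.14, 3.14, 3.14, 3.14].

### API

Orientations are given as a unit quaternion [x, y, z, w].
In Python, from station import manip gives the robot as it stands. The module is installed in compiled form; this text tells all that it offers.
- The arm moves only by the tool send_rows, never from a script. Its argument "commands" is a list of rows, each an object with "delta_pos": the shift along the world's x, y, z in cm, a list of three; "yaw": the turn about the world's z in rad. A call has 1 to 10 rows; each row shifts and turns the pose as measured when the row begins; what a row does not reach is not made up. A row lasts 1/8 s, in which the tool goes at most 62.5 mm and 10.7 degrees, less where a joint would pass 70% of its speed; a pose out of reach is approached as far as the arm can. A call is refused whole if a number of a shift passes 6.25 or a number of a turn 0.188, either way. A call with a gripper value outside its range is refused whole. "grip" is the closure, from -1 (fully open) to 1 (shut), set as the call begins (left out, the last holds). The fingers move at their own pace and stop on an object; "force" is the grip in N (left out, the last holds). Time passes only in rows, so rows that do not move let the fingers close. It gives the time, the measured TCP pose, the force and the opening at its end, in the units of the state.
- manip.sense(): the state, without advancing time (a new reading comes with each control period).
- manip.snapshot(name): name is "side" or "top"; returns the picture (420x560x3 uint8, blue, green, red); there is no depth.
- manip.get_calibration(name): a dict with "fx", "fy", "cx", "cy" (pixels), "dist_coeffs" ([k1, k2, p1, p2, k3] as OpenCV has them; the pictures are not rectified), "world_to_cam" (4x4, takes a point from world to camera coordinates). Camera axes: x right, y down, z forward; pixel columns grow to the right and rows downward; lengths in m; the calibration is good to about 2 mm. A picture is of the moment at which its call begins. get_calibration takes no time and is no camera call.
- manip.sign_off(): hands the job in, once; it reports no verdict.
The state is a dict: "t": time; "q": joint angles; "qd": joint speeds; "tau": joint torques, N m; "tcp_pos": TCP position; "tool_rot": TCP orientation; "force": force on the tool from outside, world axes, zero at the start; "ft_torque": the same for the moment, N m; "finger_gap": opening from 0.0 (shut) to 1.0 (fully open).
Only numpy, scipy, OpenCV 4.12 (cv2) and the standard library are available. Lean on these libraries where they do the work, as an engineer would, in place of code of your own. Each camera call takes 0.05 s, during which the arm holds its last target. There are 200 camera calls.

### The job

Pick up the scraper that lies by the trimming board, stand it upright on its blade on the bare worktop and let go of it; then take it by its handle and, with the scraper and not the fingers, push all four steel offcuts off the white plate into the catch tray at its end. Then hang the scraper by its handle on the hook and let go, leaving the other things on the bench where they are.

Things in the scene. Friction and masses are not known exactly. Their poses are not given: they have to be found in the camera images.
- board: fixed trimming board: white plastic plate, 170 mm long (board y -85 to +85), 100 mm wide (x), top 30 mm above the worktop, with aluminium lips 10 mm high along both long sides, 80 mm apart inside; its ends are open. A lower open aluminium catch tray joins its -y end (the robot's right), y -85 to -175 mm. Origin: on the worktop under the plate's centre
- plate_mid (a point): centre of the white plate's top face; axes as the board's. The offcuts start between y = -57 and +25 mm; the plate is bare from there to its +y end (y = +85 mm)
- tray_mid (a point): centre of the catch tray's inner floor, 2 mm above the worktop, 28 mm below the plate's top; axes as the board's; inside 94 x 87 mm, walls 20 mm high above the worktop
- scraper: loose hand scraper, about 0.3 kg, 115 mm high: grey block on a black rubber blade strip, steel bridge handle on top. Origin: centre of the blade's underside. Standing on its blade it has z up, x across its thickness, y along its width. It starts lying flat on a broad face (x axis vertical, block centre 18 mm up), handle pointing to the robot's left (+y) within about 20 degrees
- scraper_block (a point): centre of the scraper's block, 22 mm above the blade's underside; axes as the scraper's. Block with strip: 62 mm wide (y, flat end faces to grip), 36 mm thick (x; the strip 34), 44 mm high (z)
- scraper_grip (a point): centre of the handle's flat cross bar, 107 mm above the blade's underside; axes as the scraper's. Bar 62 mm wide (y), 12 mm thick (x), 16 mm high (z). It stands on two uprights 12 mm thick; the opening under the bar is 42 mm wide (y) and 55 mm high, from 8 to 63 mm below this point
- hook: fixed steel hook stand: round foot 90 mm across, round post, and at its top a level round arm (8 mm thick, centre line 207 mm above the worktop) pointing along the stand's -x, roughly to the robot, with an upturned tip (x -75 to -87 mm, top 226 mm above the worktop, the stand's highest point). Origin: on the worktop under the post
- hook_seat (a point): top of the hook's level arm, half-way between post and tip, 43 mm in front of the post, 211 mm above the worktop; axes as the stand's: the arm runs along x, its tip toward -x
- chip_0: a dark steel offcut, a flat piece 20 x 16 x 6 mm, 14 g, one of four lying scattered on the board's white plate between the lips; origin at the centre of its underside, z up
- chip_1: a dark steel offcut, a flat piece 20 x 16 x 6 mm, 14 g, one of four lying scattered on the board's white plate between the lips; origin at the centre of its underside, z up
- chip_2: a dark steel offcut, a flat piece 20 x 16 x 6 mm, 14 g, one of four lying scattered on the board's white plate between the lips; origin at the centre of its underside, z up
- chip_3: a dark steel offcut, a flat piece 20 x 16 x 6 mm, 14 g, one of four lying scattered on the board's white plate between the lips; origin at the centre of its underside, z up
- beaker: bystander: clear glass beaker, 53 mm across, 71 mm tall, near the work; origin at its underside
- vial: bystander: small clear vial with white cap, 23 mm across, 56 mm tall, near the work; origin at its underside
- cap: bystander: white ribbed jug cap lying flat, 42 mm across, 13 mm high, near the work; origin at its underside
- timer: bystander: bench timer lying flat, 66 x 66 x 18 mm, at the right of the board; origin at its underside

How it is judged:
By the outcome, as a careful person would: the job done as asked, in the order asked, and still so for the second after the job is handed in, with the robot touching nothing.
It also fails if it takes over 61 s, if anything falls off the work surface, if the arm or the gripper's body presses on something with over 40 N, if the wrist force passes 120 N, or if a joint passes its speed limit or range.

## Working session

There is one attempt and no reset: what is moved stays moved. The work goes in short steps, Python scripts to look and compute and a tool call to move; the robot and the scene stay as the last step left them, time stands still between calls to the robot, and variables do not carry over. Pictures are saved under pics/ and viewed, about 8 in all and at most 12, crops included, and the job is handed in when it is done.

Besides the shell and the picture viewer there is one more tool, called in YAML: its name, and indented under it one key for each argument. send_rows: Moves the arm, as the interface text tells. Its arguments: {"type":"object","properties":{"commands":{"type":"array","items":{"type":"object","properties":{"delta_pos":{"type":"array","items":{"type":"number"}},"yaw":{"type":"number"}}}},"grip":{"type":"number"},"force":{"type":"number"}},"required":["commands"]}

```bash
mkdir -p pics
cat > h.py <<'E'
import numpy as np, cv2
from station import manip
def cal(n):
    c=manip.get_calibration(n); K=np.array([[c["fx"],0,c["cx"]],[0,c["fy"],c["cy"]],[0,0,1]],float)
    return K,np.array(c["dist_coeffs"],float),np.array(c["world_to_cam"],float)
def ray(n,uv):
    K,d,T=cal(n); p=cv2.undistortPoints(np.array(uv,float).reshape(-1,1,2),K,d).reshape(-1,2)
    r=np.c_[p,np.ones(len(p))]@T[:3,:3]; o=-T[:3,:3].T@T[:3,3]; return o,r
def onz(n,uv,z):
    o,r=ray(n,uv); return o+r*((z-o[2])/r[:,2])[:,None]
def proj(n,P):
    K,d,T=cal(n); return cv2.projectPoints(np.array(P,float).reshape(-1,3),cv2.Rodrigues(T[:3,:3])[0],T[:3,3],K,d)[0].reshape(-1,2)
def snap(n,name):
    im=manip.snapshot(n); cv2.imwrite(f"pics/{name}.png",im); return im
E
python3 - <<'E'
from h import *
for n in("top","side"):
    snap(n,n+"0"); K,d,T=cal(n); print(n,K[0,0],d,-T[:3,:3].T@T[:3,3],T[2,:3])
print(manip.sense())
E
```

```text
top 426.3779478728223 [0.00211423 0.         0.         0.         0.        ] [ 0.36920563 -0.05303153  1.47560252] [ 0.12924322 -0.01408343 -0.99151291]
side 444.8005814464445 [-0.01996273  0.          0.          0.          0.        ] [ 0.60469347 -1.10420436  0.80106648] [-0.04698536  0.84811426 -0.52772585]
{'t': 0.1, 'q': array([-1.41350270e+00,  5.28393449e-01,  1.43378178e+00, -2.33910013e-05,
        1.18140050e+00, -1.78527594e-01]), 'qd': array([-0.00134794, -0.00211677, -0.00179204, -0.00108658, -0.00133224,
        0.00023387]), 'tau': array([ 8.73199838e-05, -4.43304062e+01, -1.78587073e+01, -2.85189917e-04,
        3.88098881e-03,  4.01675578e-06]), 'tcp_pos': array([ 0.20586748, -0.58943438,  0.23041661]), 'tool_rot': array([ 9.85934875e-01,  1.67127014e-01, -2.87955952e-07, -9.91600599e-04]), 'force': array([-0.02567752, -1.25218249,  0.31869842]), 'ft_torque': array([ 0.03530035,  0.03177965, -0.00767422]), 'finger_gap': 0.9995427572167237}
```

View pics/top0.png

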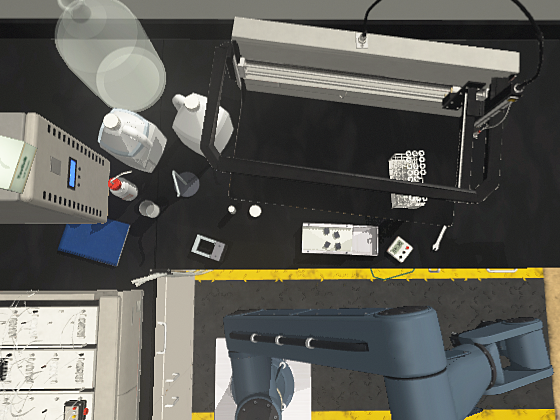

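View pics/side0.png

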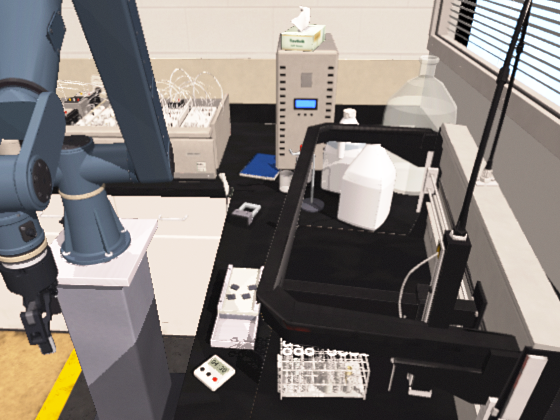

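The top view shows the scraper at (208,246), the board at (340,238), the hook at (185,183), the vial at (232,210), the cap at (255,211), the beaker at (149,209) and the timer at (399,248). The side view shows the scraper at (246,210), the board at (240,300) and the hook post at (310,190). I'll zoom in on these.

Run:
```python
from h import *
t=cv2.imread("pics/top0.png"); s=cv2.imread("pics/side0.png")
a=cv2.resize(t[160:270,130:330],None,fx=4,fy=4,interpolation=2)[:, :800]
a=cv2.resize(t[165:265,130:330],(800,400),interpolation=cv2.INTER_CUBIC)
cv2.imwrite("pics/c1.png",a)
b=cv2.resize(t[210:265,290:420],(520,220),interpolation=cv2.INTER_CUBIC)
c=cv2.resize(s[120:350,200:340],(365,600),interpolation=cv2.INTER_CUBIC)
o=np.zeros((600,800,3),np.uint8); o[:,435:]=c; o[:b.shape[0]-0,:435]=b[:,:435]; cv2.imwrite("pics/c2.png",o)
```

```text
(no output)
```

View pics/c1.png

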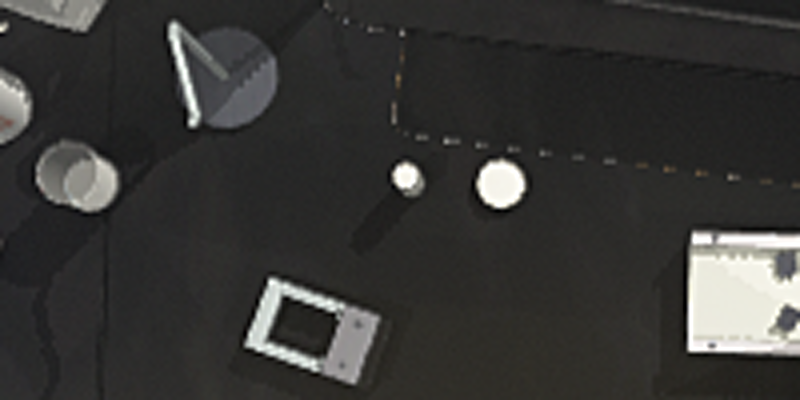

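View pics/c2.png

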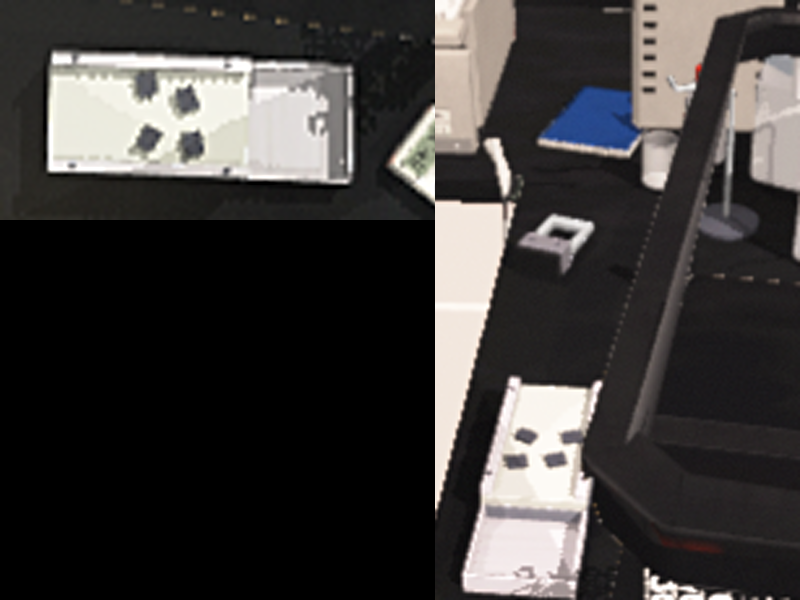

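```bash
cat >> h.py <<'E'
def tri(a,b):
    o1,r1=ray("top",[a]);o2,r2=ray("side",[b]); A=np.c_[r1[0],-r2[0]]
    k=np.linalg.lstsq(A,o2-o1,rcond=None)[0]; p=o1+k[0]*r1[0];q=o2+k[1]*r2[0]; return (p+q)/2,np.linalg.norm(p-q)
E
python3 - <<'E'
from h import *
np.set_printoptions(precision=4,suppress=True)
c1=lambda *p:[(x/4-.375+130,y/4-.375+165) for x,y in p]
c2=lambda *p:[(x/4-.375+290,y/4-.375+210) for x,y in p]
s2=lambda x,y:((x-435)/2.607-.3+200,y/2.609-.3+120)
print("block",onz("top",c1((380,312),(357,384),(345,302),(322,372)),.036))
print("handle",onz("top",c1((270,278),(246,345)),.024))
print("foot",onz("top",c1((225,78)),.004), onz("side",[s2(727,221)],.004))
print("arm tip/post", onz("top",c1((193,123)),.222), onz("top",c1((175,27)),.207))
print("armtip tri",tri(c1((193,123))[0],s2(670,81)),"post top tri",tri(c1((175,27))[0],s2(729,85)))
print("board",onz("top",c2((50,52),(49,172),(248,60),(246,180)),.04))
print("tray",onz("top",c2((353,66),(351,184)),.02))
print("chips",onz("top",c2((146,85),(186,100),(148,138),(191,145)),.036))
print("vial",onz("top",c1((406,175)),.056),"cap",onz("top",c1((501,184)),.013),"beaker",onz("top",c1((92,183)),.0),onz("top",c1((70,172)),.071))
print("timer",onz("top",[(399,248)],.018))
print("frame left", tri((222,158),(310,130)),"right",tri((478,200),(262,295)))
E
```

```text
block [[0.4678 0.1258 0.036 ]
 [0.4075 0.1443 0.036 ]
 [0.4763 0.1554 0.036 ]
 [0.4176 0.1737 0.036 ]]
handle [[0.4979 0.2212 0.024 ]
 [0.4411 0.2402 0.024 ]]
foot [[0.6756 0.268  0.004 ]] [[0.68   0.2665 0.004 ]]
arm tip/post [[0.5961 0.2433 0.222 ]] [[0.6727 0.2625 0.207 ]]
armtip tri (array([0.5978, 0.2445, 0.2174]), np.float64(0.0016407841067238502)) post top tri (array([0.6733, 0.2629, 0.2055]), np.float64(0.0003276479464425625))
board [[ 0.5344 -0.1361  0.04  ]
 [ 0.433  -0.1342  0.04  ]
 [ 0.5271 -0.3042  0.04  ]
 [ 0.4256 -0.2999  0.04  ]]
tray [[ 0.5238 -0.3981  0.02  ]
 [ 0.4226 -0.393   0.02  ]]
chips [[ 0.5065 -0.2176  0.036 ]
 [ 0.4936 -0.2513  0.036 ]
 [ 0.4615 -0.2185  0.036 ]
 [ 0.4554 -0.2548  0.036 ]]
vial [[0.5815 0.1031 0.056 ]] cap [[0.5798 0.0256 0.013 ]] beaker [[0.5835 0.382  0.    ]] [[0.5825 0.3795 0.071 ]]
timer [[ 0.4485 -0.4687  0.018 ]]
frame left (array([0.6649, 0.0961, 0.3491]), np.float64(0.020678606013332542)) right (array([ 0.5622, -0.5952,  0.3437]), np.float64(0.005012884623171841))
```

I read the scene as follows:

- **Scraper:** lies about 17.7° off +y, with its grip point near (0.467, 0.223).
- **Board:** yaw about -2.5°.
- **Hook:** arm yaw about 15°, with the seat near (0.633, 0.255).

My plan is to grip the bar's end faces and pivot the scraper upright. The first move goes over to it.

send_rows:
  commands:
    - {"delta_pos":[4.2,4.2,0],"yaw":0.1}
    - {"delta_pos":[4.2,4.2,0],"yaw":0.1}
    - {"delta_pos":[4.2,4.2,0],"yaw":0.1}
    - {"delta_pos":[4.2,4.2,0],"yaw":0.1}
    - {"delta_pos":[4.2,4.2,0],"yaw":0.1}
    - {"delta_pos":[4.2,4.2,0],"yaw":0.1}
    - {"delta_pos":[0,6.2,0],"yaw":0.1}
    - {"delta_pos":[0,6.2,0],"yaw":0.1}
    - {"delta_pos":[0,6.2,0],"yaw":0.1}
    - {"delta_pos":[0,6.2,0],"yaw":0.03}
  grip: -1
  force: 30

```text
t: 1.35
tcp_pos: [0.4628, -0.0828, 0.2264]
tool_rot: [0.8, 0.6, 0.0, -0.001]
force: [1.1, 0.5, -1.0]
finger_gap: 1.001
```

send_rows:
  commands:
    - {"delta_pos":[0,6,0],"yaw":-0.025}
    - {"delta_pos":[0,6,0],"yaw":0}
    - {"delta_pos":[0,6,0],"yaw":0}
    - {"delta_pos":[0,6,-1],"yaw":0}
    - {"delta_pos":[0.4,5,-3],"yaw":0}
    - {"delta_pos":[0,1.5,-4],"yaw":0}
    - {"delta_pos":[0,0,-1],"yaw":0}

```text
t: 2.22
tcp_pos: [0.4655, 0.2364, 0.1347]
tool_rot: [0.806, 0.592, 0.003, 0.0]
force: [-0.3, -0.4, -0.5]
finger_gap: 0.999
```

Run:
```python
from h import *
s=manip.sense(); print(s["tcp_pos"],s["tool_rot"],s["t"])
p=proj("side",s["tcp_pos"])[0]; print(p)
a=snap("top","t1"); b=snap("side","s1")
o=np.zeros((420,800,3),np.uint8)
o[:400,:400]=cv2.resize(a[170:270,140:240],(400,400),interpolation=2); o[:400,400:]=cv2.resize(b[130:230,200:300],(400,400),interpolation=2); cv2.imwrite("pics/v5.png",o)
```

```text
[0.4654665  0.23635747 0.13471916] [8.05591061e-01 5.92465812e-01 2.70087742e-03 9.94116022e-05] 2.225
[249.71263869 173.94531724]
```

View pics/v5.png

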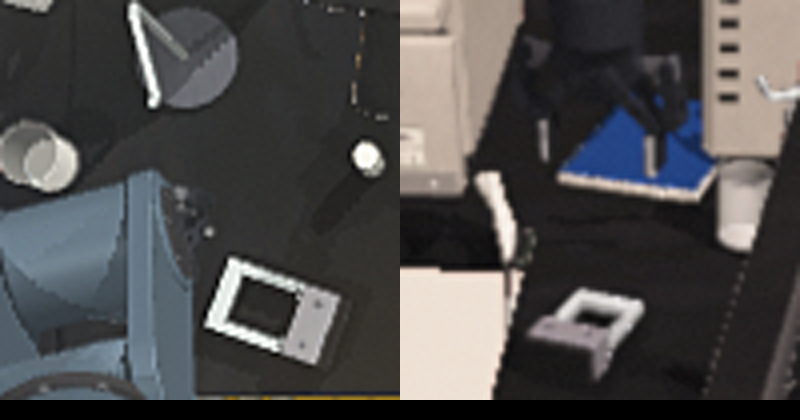

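The open fingers straddle the bar, with tips at side pixels (236,170) and (263,174). They sit about 14 mm too far in +y. I'll descend and close.

send_rows:
  commands:
    - {"delta_pos":[0,-1.4,-5],"yaw":-0.02}
    - {"delta_pos":[0,0,-5],"yaw":0}
    - {"delta_pos":[0,0,-2.4],"yaw":0}
    - {"delta_pos":[0,0,-0.5],"yaw":0}

```text
t: 2.82
tcp_pos: [0.4751, 0.2175, 0.0109]
tool_rot: [0.814, 0.58, 0.011, 0.004]
force: [0.2, -0.7, 0.1]
finger_gap: 0.996
```

send_rows:
  commands:
    - {"delta_pos":[-0.8,0.4,-0.5],"yaw":0.02}
    - {"delta_pos":[0,0,0],"yaw":0}

```text
t: 3.08
tcp_pos: [0.4686, 0.221, 0.0081]
tool_rot: [0.809, 0.588, 0.013, 0.005]
force: [0.1, -0.3, 0.0]
finger_gap: 1.0
```

send_rows:
  commands:
    - {"delta_pos":[-0.2,0,-0.5],"yaw":0}
    - {"delta_pos":[0,0,0],"yaw":0}
    - {"delta_pos":[0,0,0],"yaw":0}
    - {"delta_pos":[0,0,0],"yaw":0}
    - {"delta_pos":[0,0,0],"yaw":0}
  grip: 1

```text
t: 3.7
tcp_pos: [0.467, 0.2214, 0.0046]
tool_rot: [0.808, 0.589, 0.014, 0.006]
force: [-0.6, -0.8, -0.5]
finger_gap: 0.718
```

Run:
```python
from h import *
s=manip.sense(); print({k:np.round(s[k],3) for k in("tcp_pos","tool_rot","q","force","ft_torque","finger_gap")})
```

```text
{'tcp_pos': array([0.467, 0.221, 0.005]), 'tool_rot': array([0.808, 0.589, 0.014, 0.006]), 'q': array([0.226, 0.763, 1.875, 0.002, 0.474, 0.535]), 'force': array([-0.628, -0.803, -0.458]), 'ft_torque': array([-0.093,  0.013, -0.016]), 'finger_gap': np.float64(0.718)}
```

Gripped: the gap of 0.718 is about 61 mm. Now a lift with a light grip to see how far it swings.

send_rows:
  commands:
    - {"delta_pos":[0,0,1.5],"yaw":0}
    - {"delta_pos":[0,0,2],"yaw":0}
    - {"delta_pos":[0,0,2.5],"yaw":0}
    - {"delta_pos":[0,0,2.5],"yaw":0}
    - {"delta_pos":[0,0,2.5],"yaw":0}
    - {"delta_pos":[0,0,2],"yaw":0}
    - {"delta_pos":[0,0,1],"yaw":0}
    - {"delta_pos":[0,0,0],"yaw":0}
  force: 20

```text
t: 4.7
tcp_pos: [0.4665, 0.2221, 0.1532]
tool_rot: [0.809, 0.588, 0.017, 0.006]
force: [0.0, 0.6, -3.6]
finger_gap: 0.719
```

Run:
```python
from h import *
s=manip.sense(); print({k:np.round(s[k],3) for k in("tcp_pos","tool_rot","force","ft_torque")})
a=snap("top","t2"); b=snap("side","s2")
cv2.imwrite("pics/v6.png",cv2.resize(b[130:230,200:300],(600,600),interpolation=2))
```

```text
{'tcp_pos': array([0.467, 0.222, 0.153]), 'tool_rot': array([0.809, 0.588, 0.017, 0.006]), 'force': array([ 0.047,  0.577, -3.617]), 'ft_torque': array([ 0.192, -0.037, -0.001])}
```

View pics/v6.png

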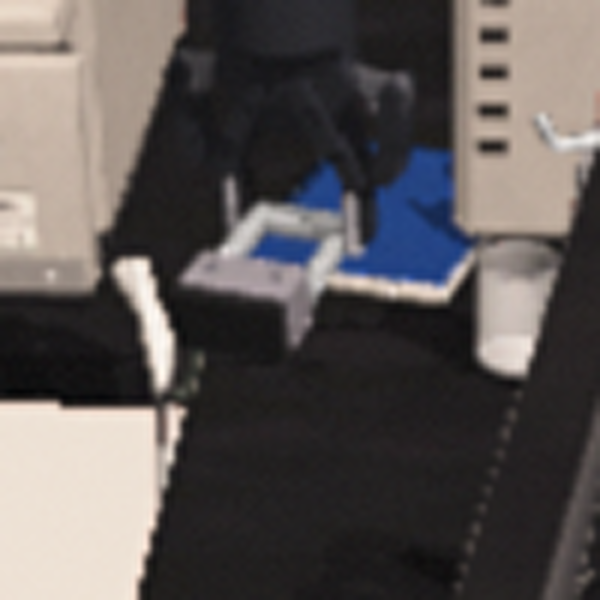

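The grip friction holds the scraper drooped by only about 20°, with the block at (245,300) in the crop. Upward jerks will add swing torque, so I'll try those.

send_rows:
  commands:
    - {"delta_pos":[0,0,6.2],"yaw":0}
    - {"delta_pos":[0,0,2],"yaw":0}
    - {"delta_pos":[0,0,-3],"yaw":0}
    - {"delta_pos":[0,0,-4.5],"yaw":0}
    - {"delta_pos":[0,0,6.2],"yaw":0}
    - {"delta_pos":[0,0,2],"yaw":0}
    - {"delta_pos":[0,0,-3],"yaw":0}
    - {"delta_pos":[0,0,-4.5],"yaw":0}
    - {"delta_pos":[0,0,6.2],"yaw":0}
    - {"delta_pos":[0,0,0],"yaw":0}

```text
t: 6.05
tcp_pos: [0.4587, 0.2196, 0.1923]
tool_rot: [0.809, 0.587, -0.018, -0.009]
force: [1.0, -0.9, -2.2]
finger_gap: 0.716
```

Run:
```python
from h import *
s=manip.sense(); print({k:np.round(s[k],3) for k in("tcp_pos","tool_rot","force","ft_torque","finger_gap")})
a=snap("top","t3"); b=snap("side","s3")
u,v=proj("side",s["tcp_pos"])[0].astype(int)
cv2.imwrite("pics/v7.png",cv2.resize(b[v-30:v+70,u-50:u+50],(500,500),interpolation=2))
```

```text
{'tcp_pos': array([0.459, 0.22 , 0.192]), 'tool_rot': array([ 0.809,  0.587, -0.018, -0.009]), 'force': array([ 1.017, -0.874, -2.163]), 'ft_torque': array([-0.035, -0.122, -0.016]), 'finger_gap': np.float64(0.716)}
```

View pics/v7.png

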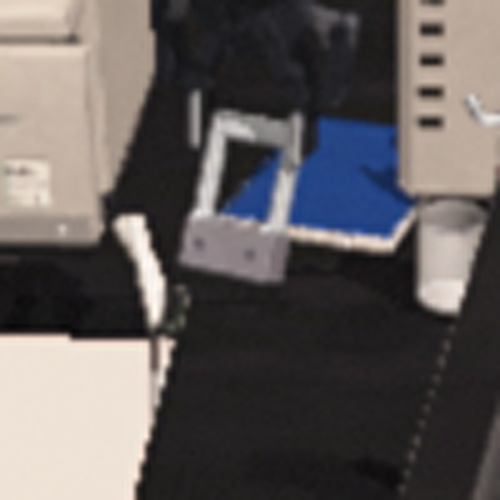

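Run:
```python
from h import *
s=manip.sense(); t=s["tcp_pos"]; g=t+[0,0,.0134]; u=np.array([.304,.953,0]); z=np.array([0,0,1.])
p=proj("side",t)[0].astype(int)-[50,30]
for d in (0,10,20,30,40,50):
    r=np.radians(d); a=-np.sin(r)*u-np.cos(r)*z  # handle->blade
    n=-np.cos(r)*u+np.sin(r)*z   # broad face normal toward camera
    P=[g-a*.008+n*.006, g+a*.063+n*.018, g+a*.093+n*.018]
    print(d,((proj("side",P)-p)*5).round(0).tolist())
```

```text
0 [[246.0, 124.0], [242.0, 231.0], [244.0, 271.0]]
10 [[246.0, 122.0], [235.0, 232.0], [234.0, 276.0]]
20 [[247.0, 120.0], [229.0, 230.0], [224.0, 276.0]]
30 [[248.0, 119.0], [223.0, 226.0], [215.0, 272.0]]
40 [[249.0, 118.0], [218.0, 218.0], [207.0, 263.0]]
50 [[251.0, 117.0], [214.0, 207.0], [200.0, 250.0]]
```

It now hangs tilted only about 20°. I'll move it to clear worktop and lower it until the blade touches, then drag it flat.

send_rows:
  commands:
    - {"delta_pos":[0.5,-5,1.5],"yaw":0}
    - {"delta_pos":[0.5,-4,0],"yaw":0}
    - {"delta_pos":[0.4,-2,-2],"yaw":0}
    - {"delta_pos":[0,0,-3],"yaw":0}
    - {"delta_pos":[0,0,-3],"yaw":0}
    - {"delta_pos":[0,0,-1.5],"yaw":0}
    - {"delta_pos":[0,0,0],"yaw":0}

```text
t: 7.02
tcp_pos: [0.4623, 0.1044, 0.1086]
tool_rot: [0.809, 0.588, -0.023, -0.011]
force: [-1.2, 0.8, -2.1]
finger_gap: 0.718
```

send_rows:
  commands:
    - {"delta_pos":[0,0,-1.0],"yaw":0}
    - {"delta_pos":[0,0,-0.5],"yaw":0}
    - {"delta_pos":[-0.25,-0.8,-0.2],"yaw":0}
    - {"delta_pos":[-0.25,-0.8,-0.2],"yaw":0}
    - {"delta_pos":[-0.25,-0.8,-0.2],"yaw":0}
    - {"delta_pos":[-0.2,-0.6,-0.2],"yaw":0}

```text
t: 7.78
tcp_pos: [0.4535, 0.0738, 0.0885]
tool_rot: [0.809, 0.587, -0.02, -0.01]
force: [-1.7, 5.2, 21.4]
finger_gap: 0.718
```

Run:
```python
from h import *
s=manip.sense(); print({k:np.round(s[k],3) for k in("tcp_pos","tool_rot","force","ft_torque","finger_gap")})
t=s["tcp_pos"]; g=t+[0,0,.0134]; u=np.array([.304,.953,0]); z=np.array([0,0,1.])
a=snap("top","t4"); b=snap("side","s4")
p=proj("side",t)[0].astype(int)-[50,30]
for d in (-10,0,10,20):
    r=np.radians(d); a=-np.sin(r)*u-np.cos(r)*z; n=-np.cos(r)*u+np.sin(r)*z
    P=[g-a*.008+n*.006, g+a*.063+n*.018, g+a*.093+n*.018]
    print(d,((proj("side",P)-p)*5).round(0).tolist())
cv2.imwrite("pics/v8.png",cv2.resize(b[p[1]:p[1]+100,p[0]:p[0]+100],(500,500),interpolation=2))
```

```text
{'tcp_pos': array([0.453, 0.074, 0.089]), 'tool_rot': array([ 0.809,  0.587, -0.02 , -0.01 ]), 'force': array([-1.716,  5.197, 21.353]), 'ft_torque': array([1.084, 0.406, 0.031]), 'finger_gap': np.float64(0.718)}
-10 [[247.0, 130.0], [252.0, 228.0], [257.0, 263.0]]
0 [[248.0, 128.0], [245.0, 235.0], [246.0, 274.0]]
10 [[249.0, 125.0], [237.0, 238.0], [236.0, 282.0]]
20 [[250.0, 123.0], [230.0, 238.0], [226.0, 285.0]]
```

View pics/v8.png

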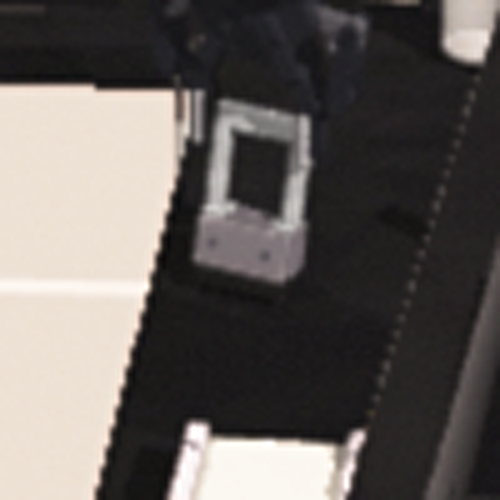

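The scraper appears near upright and is pressed on the worktop with 21 N. I'll ease off the pressure and open the jaws.

send_rows:
  commands:
    - {"delta_pos":[0,0,0.2],"yaw":0}
    - {"delta_pos":[0,0,0.1],"yaw":0}

```text
t: 8.12
tcp_pos: [0.4535, 0.0725, 0.0924]
tool_rot: [0.809, 0.587, -0.019, -0.009]
force: [-1.3, -0.1, -3.2]
finger_gap: 0.725
```

send_rows:
  commands:
    - {"delta_pos":[0,0,0],"yaw":0}
    - {"delta_pos":[0,0,0],"yaw":0}
    - {"delta_pos":[0,0,0],"yaw":0}
    - {"delta_pos":[0,0,0],"yaw":0}
  grip: -1

```text
t: 8.62
tcp_pos: [0.4541, 0.0721, 0.0924]
tool_rot: [0.809, 0.587, -0.019, -0.009]
force: [0.5, -0.5, 0.1]
finger_gap: 1.004
```

Run:
```python
from h import *
s=manip.sense(); print({k:np.round(s[k],3) for k in("t","tcp_pos","tool_rot","force","ft_torque","finger_gap")})
b=snap("side","s5"); a=snap("top","t5")
u=np.array([.304,.953,0]); z=np.array([0,0,1.]);w=np.array([.953,-.304,0])
c=np.array([.4535,.0738,0])
p=np.array([200,170])
for nm,P in dict(barfrontL=c-u*.006-w*.031+z*.115,barfrontR=c-u*.006+w*.031+z*.115,barbackL=c+u*.006-w*.031+z*.115,barbackR=c+u*.006+w*.031+z*.115,blkL=c-u*.018-w*.031+z*.014,blkR=c-u*.018+w*.031+z*.014).items(): print(nm,((proj("side",P)-p)*6).round(0).tolist())
cv2.imwrite("pics/v9.png",cv2.resize(b[170:270,200:300],(600,600),interpolation=2))
```

```text
{'t': np.float64(8.625), 'tcp_pos': array([0.454, 0.072, 0.092]), 'tool_rot': array([ 0.809,  0.587, -0.019, -0.009]), 'force': array([ 0.476, -0.475,  0.078]), 'ft_torque': array([-0.035, -0.005,  0.025]), 'finger_gap': np.float64(1.004)}
barfrontL [[188.0, 194.0]]
barfrontR [[299.0, 215.0]]
barbackL [[198.0, 183.0]]
barbackR [[308.0, 204.0]]
blkL [[188.0, 370.0]]
blkR [[296.0, 392.0]]
```

View pics/v9.png

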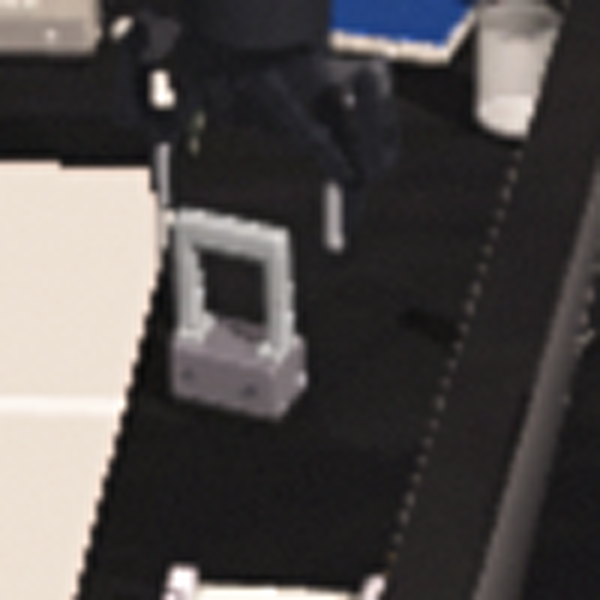

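The scraper stands free and upright on its blade, slightly shifted: bar at about (175–292, 225) and block bottom at about (170–278, 405) in the crop. I'll work out its position.

Run:
```python
from h import *
f=lambda *p:[(200+(x+.5)/6-.5,170+(y+.5)/6-.5) for x,y in p]
b=onz("side",f((170,388),(278,416)),.014); h=onz("side",f((175,217),(291,238)),.115)
u=np.array([.304,.953,0])
for q,o in((b,.018),(h,.006)): print(q.round(4).tolist(), (q.mean(0)+o*u).round(4), np.degrees(np.arctan2(*(q[1]-q[0])[[1,0]])))
```

```text
[[0.4096, 0.0507, 0.014], [0.4689, 0.0274, 0.014]] [0.4447 0.0562 0.014 ] -21.384844640508394
[[0.4169, 0.0566, 0.115], [0.4777, 0.0384, 0.115]] [0.4491 0.0533 0.115 ] -16.633281904659523
```

send_rows:
  commands:
    - {"delta_pos":[-0.3,-0.8,0],"yaw":0}
    - {"delta_pos":[-0.4,-0.9,1],"yaw":0}
    - {"delta_pos":[0,0,2],"yaw":0}
    - {"delta_pos":[0,0,2.5],"yaw":0}
    - {"delta_pos":[0,0,2.5],"yaw":0}
    - {"delta_pos":[0,0,2.5],"yaw":0}
    - {"delta_pos":[0,0,2.5],"yaw":0}
    - {"delta_pos":[0,0,-5],"yaw":0}
    - {"delta_pos":[0,0,-5],"yaw":0}
    - {"delta_pos":[0,0,0],"yaw":0}

```text
t: 9.98
tcp_pos: [0.4457, 0.0488, 0.1309]
tool_rot: [0.811, 0.585, -0.016, -0.005]
force: [0.2, -0.6, 1.0]
finger_gap: 0.999
```

send_rows:
  commands:
    - {"delta_pos":[0.1,0.6,-1],"yaw":0}
    - {"delta_pos":[0,0,-2.5],"yaw":0}
    - {"delta_pos":[0,0,-1],"yaw":0}
    - {"delta_pos":[0,0,0],"yaw":0}

```text
t: 10.48
tcp_pos: [0.4506, 0.0548, 0.0896]
tool_rot: [0.811, 0.585, -0.012, -0.002]
force: [0.2, 0.7, 0.2]
finger_gap: 0.996
```

send_rows:
  commands:
    - {"delta_pos":[-0.3,0,-0.3],"yaw":0}
    - {"delta_pos":[0,0,0],"yaw":0}
    - {"delta_pos":[0,0,0],"yaw":0}
    - {"delta_pos":[0,0,0],"yaw":0}
    - {"delta_pos":[0,0,0],"yaw":0}
    - {"delta_pos":[0,0,0],"yaw":0}
  grip: 1
  force: 90

```text
t: 11.22
tcp_pos: [0.4473, 0.055, 0.0883]
tool_rot: [0.811, 0.585, -0.012, -0.002]
force: [0.7, 0.3, -3.1]
finger_gap: 0.703
```

send_rows:
  commands:
    - {"delta_pos":[0,0,1.5],"yaw":0}
    - {"delta_pos":[0,0,2.5],"yaw":0.04}
    - {"delta_pos":[0.5,-2,2.2],"yaw":0.04}
    - {"delta_pos":[0.6,-3.3,0.3],"yaw":0.04}
    - {"delta_pos":[0.6,-3.3,0],"yaw":0.04}
    - {"delta_pos":[0.6,-3.3,0],"yaw":0.04}
    - {"delta_pos":[0.6,-3.3,0],"yaw":0.04}
    - {"delta_pos":[0.6,-3.3,0],"yaw":0.04}
    - {"delta_pos":[0.5,-2.5,0],"yaw":0}
    - {"delta_pos":[0,0,0],"yaw":0}

```text
t: 12.48
tcp_pos: [0.4859, -0.1611, 0.1537]
tool_rot: [0.718, 0.696, -0.013, -0.001]
force: [-0.5, 0.3, -2.7]
finger_gap: 0.702
```

Run:
```python
from h import *
s=manip.sense(); print({k:np.round(s[k],4) for k in("t","tcp_pos","tool_rot","force","finger_gap")})
q=s["tool_rot"]; print("psi",np.degrees(2*np.arctan2(q[1],q[0]))-90)
b=snap("side","s6"); t=s["tcp_pos"]; z=t[2]-.088
f=np.array([200,200]); 
for P in [(-.031,.014),(.031,.014),(-.031,0),(.031,0)]:
    print(((proj("side",[t[0]+P[0],t[1]-.018,z+P[1]])-f)*6).round(0))
for P in [(-.031),(.031)]: print("bar",((proj("side",[t[0]+P,t[1]-.006,z+.115])-f)*6).round(0))
cv2.imwrite("pics/v10.png",cv2.resize(b[200:300,200:300],(600,600),interpolation=2))
```

```text
{'t': np.float64(12.475), 'tcp_pos': array([ 0.4859, -0.1611,  0.1537]), 'tool_rot': array([ 0.7175,  0.6964, -0.0134, -0.0009]), 'force': array([-0.4548,  0.3317, -2.6751]), 'finger_gap': np.float64(0.7025)}
psi -1.7112057892093446
[[193. 377.]]
[[334. 381.]]
[[195. 402.]]
[[335. 406.]]
bar [[185. 170.]]
bar [[331. 174.]]
```

View pics/v10.png

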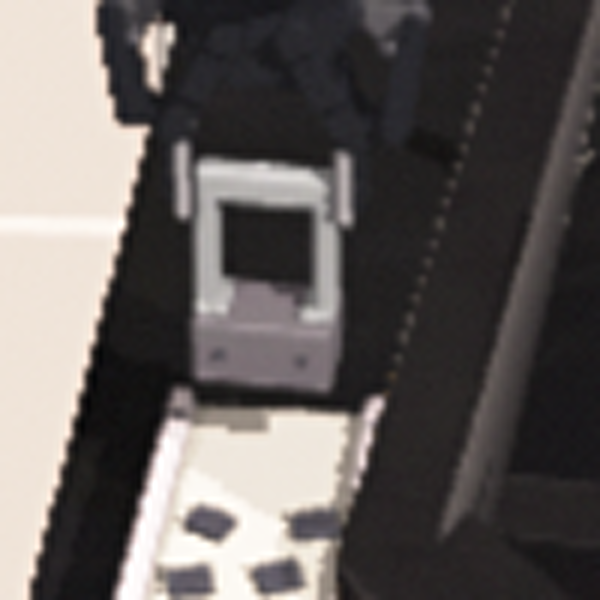

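The picture matches the prediction: the scraper is upright over the bare plate end, and all four chips are ahead of it. I'll lower it between the lips.

send_rows:
  commands:
    - {"delta_pos":[0.1,0,-1],"yaw":-0.013}
    - {"delta_pos":[0,0,-1.2],"yaw":0}
    - {"delta_pos":[0,0,-0.7],"yaw":0}
    - {"delta_pos":[0,0,-0.2],"yaw":0}
    - {"delta_pos":[0,0,0],"yaw":0}

```text
t: 13.15
tcp_pos: [0.4839, -0.1555, 0.1191]
tool_rot: [0.721, 0.693, -0.014, -0.005]
force: [-0.5, 0.2, -3.3]
finger_gap: 0.702
```

send_rows:
  commands:
    - {"delta_pos":[0.35,-1,0],"yaw":0}
    - {"delta_pos":[0,-1.8,0],"yaw":0}
    - {"delta_pos":[-0.1,-1.8,0],"yaw":0}
    - {"delta_pos":[-0.1,-1.8,0],"yaw":0}
    - {"delta_pos":[-0.1,-1.8,0],"yaw":0}
    - {"delta_pos":[0,0,0],"yaw":0}

```text
t: 13.9
tcp_pos: [0.4853, -0.2461, 0.1201]
tool_rot: [0.722, 0.692, -0.014, -0.003]
force: [0.2, -0.4, -2.7]
finger_gap: 0.701
```

send_rows:
  commands:
    - {"delta_pos":[-0.1,-1.8,0],"yaw":0}
    - {"delta_pos":[-0.1,-1.8,0],"yaw":0}
    - {"delta_pos":[0,-1.4,0],"yaw":0}
    - {"delta_pos":[0,-0.4,0],"yaw":0}
    - {"delta_pos":[0,0,0],"yaw":0}

```text
t: 14.52
tcp_pos: [0.4826, -0.3034, 0.1198]
tool_rot: [0.722, 0.692, -0.014, -0.003]
force: [-0.2, -0.6, -3.6]
finger_gap: 0.699
```

Run:
```python
from h import *
s=manip.sense(); print({k:np.round(s[k],4) for k in("t","tcp_pos","tool_rot","force","finger_gap")})
b=snap("side","s7")
cv2.imwrite("pics/v11.png",cv2.resize(b[240:360,190:290],(500,600),interpolation=2))
```

```text
{'t': np.float64(14.525), 'tcp_pos': array([ 0.4826, -0.3034,  0.1198]), 'tool_rot': array([ 0.7215,  0.6922, -0.0139, -0.0034]), 'force': array([-0.2369, -0.5975, -3.5768]), 'finger_gap': np.float64(0.6988)}
```

View pics/v11.png

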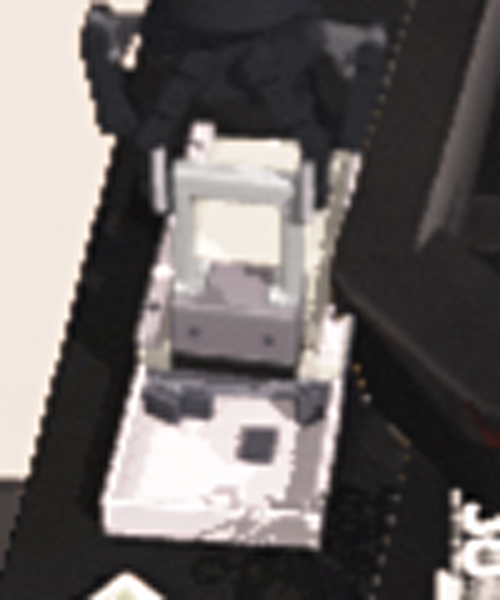

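All four chips are in the tray, at (165,400), (197,402), (312,400) and (260,442) in the crop. I'll raise the scraper, then measure the hook's arm and check the plate numerically.

send_rows:
  commands:
    - {"delta_pos":[0,0,1.5],"yaw":0}
    - {"delta_pos":[0,0,2.5],"yaw":0}
    - {"delta_pos":[0,0,2.5],"yaw":0}
    - {"delta_pos":[0,1,2.5],"yaw":-0.1}
    - {"delta_pos":[0,3,2],"yaw":-0.1}
    - {"delta_pos":[0,4,0.5],"yaw":-0.1}
    - {"delta_pos":[0,4,0],"yaw":-0.1}
    - {"delta_pos":[0,4,0],"yaw":-0.1}
    - {"delta_pos":[0,4,0],"yaw":-0.1}
    - {"delta_pos":[0,4,0],"yaw":-0.1}

```text
t: 15.82
tcp_pos: [0.4825, -0.0535, 0.2486]
tool_rot: [0.919, 0.393, -0.008, -0.003]
force: [0.3, -0.7, -2.6]
finger_gap: 0.708
```

Run:
```python
from h import *
s=manip.sense(); print({k:np.round(s[k],4) for k in("t","tcp_pos","tool_rot","q","finger_gap")})
b=snap("side","s8"); snap("top","t8")
c=np.array([.48,-.2195]); ex=np.array([.999,-.043]);ey=np.array([.043,.999])
# plate + tray maps (side view): 2mm samples of grey level, rectified by projection
for nm,z,y0,y1,x in(("plate",.030,-84,84,38),("tray",.004,-172,-88,44)):
    X,Y=np.meshgrid(np.arange(-x,x+1,4),np.arange(y1,y0,-4)); P=np.c_[c+(X.reshape(-1,1)*ex+Y.reshape(-1,1)*ey)/1e3,np.full(X.size,z)]
    uv=proj("side",P).astype(np.float32); g=cv2.remap(cv2.cvtColor(b,6),uv[:,0].reshape(X.shape),uv[:,1].reshape(X.shape),1)
    print(nm); print("\n".join("".join(".+#"[0 if v>150 else 1 if v>100 else 2] for v in r) for r in g))
# hook arm in first top picture
t=cv2.cvtColor(cv2.imread("pics/top0.png"),6); roi=t[168:198,168:186]; print("\n".join(" ".join("%3d"%v for v in r) for r in roi))
```

```text
{'t': np.float64(15.825), 'tcp_pos': array([ 0.4825, -0.0535,  0.2486]), 'tool_rot': array([ 0.9194,  0.3933, -0.0085, -0.0033]), 'q': array([-0.337 ,  0.3243,  1.7407, -0.0074,  1.0935,  0.4289]), 'finger_gap': np.float64(0.708)}
plate
.++++++.......+++++#
...................+
...................+
...................+
...................+
....................
...................+
...................+
...................+
...................+
...................+
...................+
....................
...................+
...................+
...................+
...................+
...................+
...................+
...................+
...................+
...................+
...................+
...................+
...................+
...................+
...................+
...................+
...................+
...................+
...................+
...................+
...................+
....................
....................
...................+
...................+
....................
....................
....................
....................
..
[... 1987 characters left out ...]
  31  51  55 180 253 145  64  64  69  69  71  73  73
 32  35  34  36  36  32  41  54 138 241 196  72  64  69  70  69  71  74
 36  33  34  36  35  35  28  53 101 214 241  90  60  71  71  71  72  73
 36  35  33  34  33  33  32  35  70 201 253 120  62  70  71  71  71  78
 34  34  34  34  34  34  29  26  21 160 245 161  70  69  74  69  75  98
 34  35  33  35  35  35  35  29  14 109 198 218  83  68  72  76  96  95
 33  35  35  34  33  35  34  31  14 132 199 181  71  66  77  95  96  96
 35  36  34  34  35  34  35  29  15 198 237 135  50  60  87  91  96  97
 34  36  36  36  34  35  33  31  21 131 156  75  28  29  46  72  75  83
 35  36  35  33  34  35  33  34  28  25  30  25  30  30  29  26  26  29
```

The plate is bare and the chips lie in the tray. Next, the line of the hook's arm.

Run:
```python
from h import *
t=cv2.cvtColor(cv2.imread("pics/top0.png"),6).astype(float); pts=[]
for v in range(175,191):
    r=t[v,168:186]; k=int(np.argmax(r)); a=np.arange(k-2,k+2) ; w=np.clip(r[a]-70,0,None); pts.append((168+(w*a).sum()/w.sum(),v))
w=onz("top",pts,.209); d=np.polyfit(w[:,0],w[:,1],1); print("slope deg",np.degrees(np.arctan(d[0])),"line y at x=.55,.633:",np.polyval(d,[.55,.6,.633]), "x range",w[[0,-1],0])
print("tip front edge",onz("top",[(177.5,196.2)],.215),"post back edge",onz("top",[(173,169.5)],.209), "post foot", onz("top",[(186.3,184.5)],.004))
```

```text
slope deg 16.264559686404386 line y at x=.55,.633: [0.2291326  0.24372006 0.25334778] x range [0.66104124 0.61491886]
tip front edge [[0.59491049 0.24604995 0.215     ]] post back edge [[0.67805326 0.26330248 0.209     ]] post foot [[0.67422189 0.26653168 0.004     ]]
```

send_rows:
  commands:
    - {"delta_pos":[0,4,0],"yaw":-0.08}
    - {"delta_pos":[0,4,0],"yaw":-0.08}
    - {"delta_pos":[0,4,0],"yaw":-0.08}
    - {"delta_pos":[0,4,-0.4],"yaw":-0.08}
    - {"delta_pos":[1,4,-0.4],"yaw":-0.08}
    - {"delta_pos":[1,4,-0.4],"yaw":-0.08}
    - {"delta_pos":[1,3,-0.4],"yaw":-0.04}
    - {"delta_pos":[1,1,0],"yaw":0}
    - {"delta_pos":[0,0,0],"yaw":0}

```text
t: 17.05
tcp_pos: [0.5223, 0.2367, 0.2404]
tool_rot: [0.99, 0.144, -0.003, -0.003]
force: [0.7, -0.8, -3.2]
finger_gap: 0.699
```

Run:
```python
from h import *
s=manip.sense(); q=s["tool_rot"]; print(s["t"],s["tcp_pos"],q.round(3),"psi",np.degrees(2*np.arctan2(q[1],q[0]))-90,"line y",.22913+np.tan(np.radians(16.26))*(s["tcp_pos"][0]-.55))
```

```text
17.05 [0.52229104 0.23669875 0.24039969] [ 0.99   0.144 -0.003 -0.003] psi -73.46308641236155 line y 0.22104832674540822
```

send_rows:
  commands:
    - {"delta_pos":[0,-1,-0.5],"yaw":0}
    - {"delta_pos":[0,-0.6,-0.4],"yaw":0}
    - {"delta_pos":[0,0,0],"yaw":0}

```text
t: 17.42
tcp_pos: [0.5211, 0.2162, 0.231]
tool_rot: [0.99, 0.143, -0.004, -0.002]
force: [0.3, -0.4, -2.7]
finger_gap: 0.705
```

Run:
```python
from h import *
s=manip.sense(); q=s["tool_rot"]; t=s["tcp_pos"]; print(s["t"],t,q.round(3),"psi",np.degrees(2*np.arctan2(q[1],q[0]))-90,"line y",.22913+np.tan(np.radians(16.26))*(t[0]-.55))
b=snap("side","s9"); f=np.array([240,110])
u=np.array([.96,.28,0]);w=np.array([.28,-.96,0])
for nm,P in dict(barN=t+w*.031+[0,0,.027],barNbot=t+w*.031+[0,0,.011],blkL=t+w*.031-u*.018+[0,0,-.025],blkR=t+w*.031+u*.018+[0,0,-.025],blkLb=t+w*.031-u*.018+[0,0,-.074],tiptop=[.5965,.2427,.226],armpost=[.668,.2635,.207]).items(): print(nm,((proj("side",P)-f)*6).round(0).tolist())
cv2.imwrite("pics/v12.png",cv2.resize(b[110:210,240:340],(600,600),interpolation=2))
```

```text
17.425 [0.52111096 0.21618304 0.23103668] [ 0.99   0.143 -0.004 -0.002] psi -73.59101556695057 line y 0.22070414214307335
barN [[166.0, 215.0]]
barNbot [[167.0, 244.0]]
blkL [[134.0, 310.0]]
blkR [[200.0, 303.0]]
blkLb [[135.0, 393.0]]
tiptop [[295.0, 231.0]]
armpost [[425.0, 251.0]]
```

View pics/v12.png

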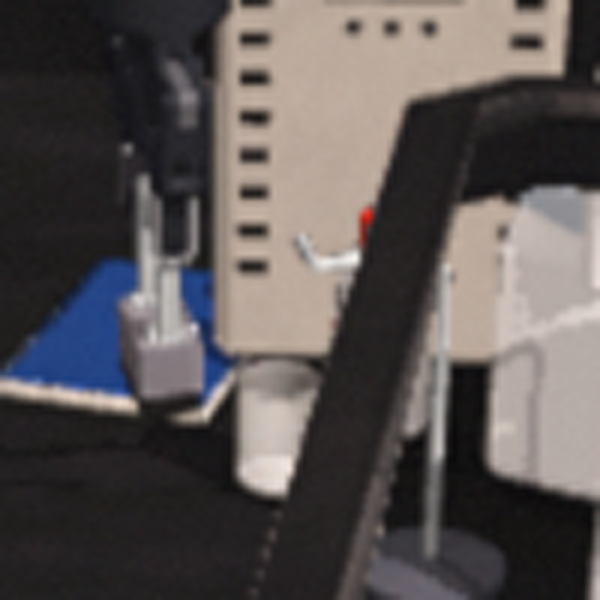

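The block's near face at about (140–205, 345–400) and the hook tip at (300,238) both fall within about 8 crop pixels (roughly 1.3 image pixels) of the predictions. The opening is level with the arm, so I'll slide it on.

send_rows:
  commands:
    - {"delta_pos":[0,0.45,0],"yaw":0}
    - {"delta_pos":[1.9,0.56,0],"yaw":0}
    - {"delta_pos":[1.9,0.56,0],"yaw":0}
    - {"delta_pos":[1.9,0.56,0],"yaw":0}
    - {"delta_pos":[1.9,0.56,0],"yaw":0}
    - {"delta_pos":[0,0,0],"yaw":0}

```text
t: 18.23
tcp_pos: [0.5987, 0.2457, 0.2316]
tool_rot: [0.99, 0.143, -0.003, -0.003]
force: [-0.7, 0.0, -2.7]
finger_gap: 0.699
```

send_rows:
  commands:
    - {"delta_pos":[1.8,0.4,0],"yaw":0}
    - {"delta_pos":[1.6,0.4,0],"yaw":0}
    - {"delta_pos":[0,0,0],"yaw":0}
    - {"delta_pos":[0,0,-1],"yaw":0}
    - {"delta_pos":[0,0,-1],"yaw":0}
    - {"delta_pos":[0,0,-0.5],"yaw":0}
    - {"delta_pos":[0,0,0],"yaw":0}

```text
t: 19.1
tcp_pos: [0.6253, 0.2536, 0.203]
tool_rot: [0.99, 0.144, -0.01, -0.002]
force: [0.3, 0.8, -2.1]
finger_gap: 0.7
```

send_rows:
  commands:
    - {"delta_pos":[0.4,0,-0.3],"yaw":0}
    - {"delta_pos":[0,0,-0.2],"yaw":0}
    - {"delta_pos":[0,0,0],"yaw":0}

```text
t: 19.48
tcp_pos: [0.6305, 0.2536, 0.1994]
tool_rot: [0.99, 0.144, -0.008, -0.002]
force: [0.3, -0.3, -2.6]
finger_gap: 0.703
```

send_rows:
  commands:
    - {"delta_pos":[0,0,-0.2],"yaw":0}
    - {"delta_pos":[0,0,-0.1],"yaw":0}
    - {"delta_pos":[0,0,0],"yaw":0}

```text
t: 19.85
tcp_pos: [0.6307, 0.2537, 0.1993]
tool_rot: [0.99, 0.144, -0.007, -0.002]
force: [-0.2, 0.0, -1.7]
finger_gap: 0.701
```

send_rows:
  commands:
    - {"delta_pos":[0,0,-0.3],"yaw":0}
    - {"delta_pos":[0,0,-0.3],"yaw":0}

```text
t: 20.1
tcp_pos: [0.6309, 0.2537, 0.1989]
tool_rot: [0.99, 0.144, -0.006, -0.002]
force: [-4.8, -1.6, 13.8]
finger_gap: 0.704
```

The bar is seated: the load is taken up at TCP z = 0.199, as predicted. I'll ease off and release.

send_rows:
  commands:
    - {"delta_pos":[0,0,0],"yaw":0}
    - {"delta_pos":[0,0,0],"yaw":0}
  force: 20

```text
t: 20.35
tcp_pos: [0.6311, 0.2538, 0.1992]
tool_rot: [0.99, 0.144, -0.005, -0.002]
force: [-0.8, 0.5, -0.9]
finger_gap: 0.703
```

send_rows:
  commands:
    - {"delta_pos":[0,0,0],"yaw":0}
    - {"delta_pos":[0,0,0],"yaw":0}
    - {"delta_pos":[0,0,0],"yaw":0}
    - {"delta_pos":[0,0,0],"yaw":0}
    - {"delta_pos":[0,0,0],"yaw":0}
  grip: -1

```text
t: 20.98
tcp_pos: [0.6321, 0.2541, 0.1981]
tool_rot: [0.99, 0.144, -0.005, -0.002]
force: [-0.3, -0.6, -0.2]
finger_gap: 1.0
```

send_rows:
  commands:
    - {"delta_pos":[0,0,1.5],"yaw":0}
    - {"delta_pos":[0,0,2.5],"yaw":0}
    - {"delta_pos":[0,0,3],"yaw":0}
    - {"delta_pos":[0,0,3],"yaw":0}
    - {"delta_pos":[-3,0,2],"yaw":0}
    - {"delta_pos":[-4,-2,0],"yaw":0}
    - {"delta_pos":[-4,-4,0],"yaw":0}
    - {"delta_pos":[-3,-5,0],"yaw":0}
    - {"delta_pos":[0,-5,0],"yaw":0}
    - {"delta_pos":[0,0,0],"yaw":0}

```text
t: 22.22
tcp_pos: [0.49, 0.0913, 0.3338]
tool_rot: [0.989, 0.145, 0.005, -0.002]
force: [-0.1, -0.0, 0.3]
finger_gap: 1.0
```

Run:
```python
from h import *
b=snap("side","s10"); a=snap("top","t10"); print(manip.sense()["t"],manip.sense()["tcp_pos"])
np.set_printoptions(linewidth=250)
g=cv2.cvtColor(b,6)
c=np.array([.6332,.2535]);u=np.array([.96,.28]);w=np.array([.28,-.96])
# expected hung scraper: bar bottom .211 -> block z .112-.156 -> .126-.156
q=lambda n,al,be,z:proj(n,[*(c+al*u+be*w),z])[0].round(0)
for z in(.219,.156,.126,.112): print(z,[q("side",al,.031,z).tolist() for al in(-.018,.018)],[q("top",0,be,z).tolist() for be in(-.031,.031)])
print("side");print("\n".join(" ".join("%3d"%v for v in r) for r in g[145:185:2,285:325:2]))
print("top");print("\n".join(" ".join("%3d"%v for v in r) for r in cv2.cvtColor(a,6)[166:204:2,160:200:2]))
d=cv2.absdiff(cv2.imread("pics/top0.png"),a).max(2)
for n,(x,y,r) in dict(vial=(232,210,8),cap=(255,211,9),beaker=(149,209,11),timer=(399,248,14)).items(): print(n,(d[y-r:y+r,x-r:x+r]>40).sum())
```

```text
22.325 [0.49010898 0.09373106 0.33344988]
0.219 [[298.0, 154.0], [309.0, 153.0]] [[165.0, 186.0], [185.0, 180.0]]
0.156 [[297.0, 171.0], [308.0, 170.0]] [[170.0, 190.0], [189.0, 185.0]]
0.126 [[297.0, 180.0], [307.0, 178.0]] [[173.0, 192.0], [191.0, 187.0]]
0.112 [[297.0, 183.0], [307.0, 182.0]] [[174.0, 193.0], [192.0, 188.0]]
side
183 181 179 178 179 177 159 196 112  34  36  36  36  36  33  98 178 180 182 183
179 180 177 179 180 180 126 207 103  35  40  36  38  34  36 133 182 181 181 147
179 179 181 169 181 179 111 146  65  36  36  37  35  33  48 164 182 182 181 113
180 181 152 194 177 174 108  98  41  37  37  35  34  32  73 180 182 181 182 187
178 182 173 162 221 194 122  97  37  41  38  35  35  33 109 181 183 179 177 150
179 183 180 178 187 148 111  53  41  39  38  38  35  43 137 158 182 182 179 175
181 183 183 181 182 165  97  39  38  39  40  38  34  55 147 171 182 182 183 175
180 181 182 182 181 164 153  32  38  38  38  37  33  78 152 184 180 182 181 192
180 181 181 182 180 163  50  37  37  38  37  35  43  83 157 185 182 179 182 177
178 180 182 184 186 197  37  35  36  38  37  
[... 1691 characters left out ...]
 98 117 118 103  89  89  97
 40  42  34 133  86  92 127 188 141 106 140 151 148 105  96 121  63  94  90  78
 41  39  40  34  88  93 136 187 121 146 138 135 104 142 105 136  67  91  94  40
 41  42  41  39  35  77 102 221 109 151  90  95  96  92 105  73  94  91  38  36
 41  39  40  39  39  32 147  93 117 103 107 106 107  72  99 100  97  98  88  88
 37  38  39  39  40  38 113  85 117 111 111 115  62 102 108 107 106 106 105 106
 35  36  35  35  40  38  35  45 122 114 116 127  67 114 112 112 112 111 111 111
 35  36  36  36  35  41  39  54 119 115 116 124  58 116 114 114 114 113 116 114
 35  36  35  37  34  40  38  63 118 116 115  95  85 117 116 115 116 114 114 116
vial 165
cap 0
beaker 0
timer 34
```

The bar shows in the top view exactly where a hung bar should be, from (166,186) to (184,181). I'll move the arm clear and recheck the vial and timer before handing in.

send_rows:
  commands:
    - {"delta_pos":[-1,-5,0],"yaw":0}
    - {"delta_pos":[-1,-5,0],"yaw":0}
    - {"delta_pos":[-1,-5,0],"yaw":0}
    - {"delta_pos":[-1,-3,0],"yaw":0}
    - {"delta_pos":[0,0,0],"yaw":0}
    - {"delta_pos":[0,0,0],"yaw":0}

```text
t: 23.08
tcp_pos: [0.4538, -0.0836, 0.3357]
tool_rot: [0.988, 0.153, 0.008, -0.003]
force: [-0.4, 0.1, -0.4]
finger_gap: 1.002
```

Run:
```python
from h import *
b=snap("side","s11"); a=snap("top","t11"); a0=cv2.imread("pics/top0.png"); b0=cv2.imread("pics/side0.png"); print(manip.sense()["t"])
def cen(im,x,y,r,th=120):
    g=cv2.cvtColor(im,6)[y-r:y+r,x-r:x+r]; m=cv2.moments((g>th).astype(np.uint8)); return (round(x-r+m["m10"]/max(m["m00"],1),2),round(y-r+m["m01"]/max(m["m00"],1),2),m["m00"])
for n,(x,y,r) in dict(vial=(232,210,8),cap=(255,211,9),beaker=(149,209,14),timer=(399,248,16)).items(): print(n,cen(a0,x,y,r),cen(a,x,y,r))
print("timer side",cen(b0,214,373,26),cen(b,214,373,26))
old=cv2.imread("pics/top0.png"); t10=cv2.imread("pics/t10.png"); print("hung scraper still, change px",(cv2.absdiff(t10,a).max(2)[166:204,160:200]>30).sum())
```

```text
23.175
vial (231.49, 208.95, 41.0) (231.47, 209.09, 47.0)
cap (254.62, 210.43, 112.0) (254.71, 210.45, 115.0)
beaker (150.53, 210.31, 163.0) (150.15, 210.33, 171.0)
timer (399.65, 248.99, 338.0) (399.47, 248.98, 356.0)
timer side (214.57, 371.84, 829.0) (214.67, 371.66, 856.0)
hung scraper still, change px 241
```

send_rows:
  commands:
    - {"delta_pos":[0,0,0],"yaw":0}
    - {"delta_pos":[0,0,0],"yaw":0}
    - {"delta_pos":[0,0,0],"yaw":0}
    - {"delta_pos":[0,0,0],"yaw":0}
    - {"delta_pos":[0,0,0],"yaw":0}
    - {"delta_pos":[0,0,0],"yaw":0}

```text
t: 23.92
tcp_pos: [0.4541, -0.081, 0.3356]
tool_rot: [0.988, 0.156, 0.008, -0.003]
force: [-0.2, 0.5, 0.3]
finger_gap: 0.998
```

Run:
```python
from h import *
a=snap("top","t12"); p=cv2.imread("pics/t11.png"); q=cv2.imread("pics/t10.png")
for n in(p,q):
    d=cv2.absdiff(n,a).max(2)[166:204,160:200]; y,x=np.where(d>30); print(len(x), (x.min()+160,x.max()+160,y.min()+166,y.max()+166) if len(x) else "")
print("\n".join(" ".join("%3d"%v for v in r) for r in cv2.cvtColor(a,6)[176:204:2,160:200:2]))
```

```text
0 
239 (np.int64(174), np.int64(199), np.int64(192), np.int64(203))
 42  40  40  42  40  38  52 246  49  95  84  62  63  67  63  64  63  55  50  34
 38  40  40  40  38  39  19 228  64  77  91  86  64  65  63  63  51  52  71  42
 40  39  40  41  40  40  30 196 118  52  83 134 130  62  55  48  65  61  64 104
 39  39  38  38  33  25  46 163 192 238 209 204 212 129 149  74  64  56  83  95
 40  37  31 126 132 242 210 207 206 207 190 133  78 137 154  81  60  93  89  95
 36  40  25 230 222 209 189 129  87  77 104 144  96  86 101 111 104  87  88  97
 40  37  33 152  98  93 122 189 133  95 141 142 139 103  85 111  62  91  90  76
 39  39  37  28  99  92 136 171 120 143 137 136  93 128  92 125  63  90  92  37
 38  37  37  37  32  77  90 207  97 231 136  95  99  96  98  62  88  95  39  35
 39  39  39  39  37  31 133  84 132 206  89  76  61  64  53  63  46  36  42  43
 33  38  36  39  38  36 105  75  47 180  61  52  39  61  90  46  32  43  42  44
 33  33  34  31  37  38  35  48  44  29  37  39  38  36  35  44  43  42  43  43
 32  34  33  33  33  38  37  37  34  38  47  46  47  45  44  43  43  44  41  43
 35  33  33  32  36  38  36  38  47  46  47  45  44  44  45  44  44  44  42  42
```

The scraper is still, with no pixel change over 0.85 s. The earlier difference was the arm covering part of the view. I'm handing in.

```bash
python3 -c "
from station import manip
print(manip.sign_off())"
```

```text
the job is handed in; nothing more can be done
None
```

I did the whole job in the order asked and handed it in at about t = 24 s, with the gripper open and touching nothing. No verdict was reported.

**What I did**
- I lifted the scraper by the ends of its handle bar. It hung at a tilt, so a few upward jerks swung it nearly vertical. I then pressed the blade flat on the bare worktop and let go, and the side picture showed it standing free.
- I took it again by the handle and pushed all four offcuts off the plate in one pass.
- I slid the handle over the hook's arm, lowered it and released it.

**Last checks**
- **Plate and tray:** the plate is bare. The four offcuts were counted in the tray in the last viewed picture, and dark patches match them in the later check. One lies mid-tray; the others are against the plate end.
- **Scraper:** the bar appears in the top view where a hung bar should be, and nothing changed between two pictures 0.85 s apart. This was a check of pixel values, because I had used all 12 viewed pictures.
- **Bystanders:** the vial, cap, beaker and timer are within 0.4 pixel of their starting positions.
- **Force:** the highest reading at the end of any move was about 21 N, when pressing the blade flat. Readings come only at the end of each move, so a brief higher peak would not show.

**What disagreed**
- The scraper was still tilted about 10° when I first released it. It settled flat about 2 cm from where I expected, so I measured it again before regrasping.
- An early comparison showed changes near the vial, timer and hook. I put this down to the arm covering part of the view. The vial and timer matched once the arm was clear, and the hook area then stayed unchanged.

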